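Hold the scanner lid at its balance point

ROBOT

A 6-joint arm with a two-finger parallel gripper is mounted at the origin on the work surface. World frame = base frame: x ahead of the robot, y to its left, z up, the work surface at z = 0. Lengths are in m, angles in rad, forces in N, time in s.
With the tool pointing down it reaches from about 0.375 to 0.9 m from the base axis. Payload 3.1 kg.
Tool frame: the origin (TCP) lies between the finger pads, 19 mm behind the fingertips; this is the grasp point; z points along the fingers, y is the direction in which the jaws open and shut (so a half turn about z gives the same grasp; the last joint's range is limited). The gripper opens to 85 mm and grips with 20 to 120 N. Pads are 22 mm wide; open, the fingers measure 114 mm over their backs; the gripper's body (76 mm by 85 mm) begins 54 mm behind the grasp point. The pads swing forward as they close: fully open they stand 13 mm farther back than shut.
Start: joints at [1.115, 0.527, 1.433, -0, 1.181, -0.178], TCP at [0.171, 0.601, 0.25] pointing down, gripper open.
Joint ranges: [-3.08, 3.08], [-0.75, 2.2], [0.22, 2.44], [-1.43, 4.57], [0, 2.65], [-2.85, 2.85]. Speed limits (rad/s): [2.79, 2.79, 3.14, 3.14, 3.14, 3.14].

INTERFACE

Orientations are given as a unit quaternion [x, y, z, w].
In Python, from station import manip, snapshot, workorder, models gives the robot as it stands.
- The arm moves only by the tool jog_arm, never from a script. Its argument "commands" is a list of rows, each a list of 5 numbers: the opening in per cent of the stroke, from 0 (shut) to 100 (fully open), then the shift along the world's x, y, z in cm, then the turn about the world's z in rad. A call has 1 to 8 rows; each row shifts and turns the pose as measured when the row begins; what a row does not reach is not made up. A row lasts 1/12 s, in which the tool goes at most 41.7 mm and 7.16 degrees, less where a joint would pass 70% of its speed; a pose out of reach is approached as far as the arm can. A call with a gripper value outside its range is refused whole. The fingers move at their own pace and stop on an object; "squeeze" is the grip in N (left out, the last holds). Time passes only in rows, so rows that do not move let the fingers close. It gives the time, the measured TCP pose, the force and the opening at its end, in the units of the state.
- manip.sense(): the state, without advancing time (a new reading comes with each control period).
- snapshot(name): name is "scene" or "top"; returns a dict with "image" (480x640x3 uint8, red, green, blue), "intrinsics" (3x3 intrinsics, pixels), "extrinsics" (4x4, takes a point from camera to world coordinates). Camera axes: x right, y down, z forward; pixel columns grow to the right and rows downward; lengths in m; the calibration is good to about 2 mm. A picture is of the moment at which its call begins. There is no depth.
- workorder.sign_off(): hands the job in, once; it reports no verdict.
Trained networks look in a picture, given as the dict that the camera call returned (one of the last four; its "shot" number tells which), for a name from the list of things; names that differ only in an ending like _2 or _b are one class to them, and where a whole thing is asked for, a point or a joint stands for the part that bears it (a point fixed in the world has none). Each returns a list of dicts, best first, with "score" (0 to 1); they miss things now and then, are a little off and sometimes report something else, mostly with a low value. They report only what shows in the picture. A call takes as long as a camera call.
- models.find_in(picture, name): "centre" ([x, y, z] in m, in world coordinates, good to about 4 mm: the middle of the surface that is visible of it).
- models.pinpoint(picture, name): "centre" ([x, y, z] in m, in world coordinates, good to about 4 mm: a listed point, or the origin of a listed thing).
The state is a dict: "t": time; "q": joint angles; "qd": joint speeds; "tau": joint torques, N m; "tcp_pos": TCP position; "tool_rot": TCP orientation; "force": force on the tool from outside, world axes, zero at the start; "ft_torque": the same for the moment, N m; "finger_gap": opening from 0.0 (shut) to 1.0 (fully open).
Only numpy, scipy, OpenCV 4.12 (cv2) and the standard library are available. Lean on these libraries where they do the work, as an engineer would, in place of code of your own. Each camera call takes 0.05 s, during which the arm holds its last target. There are 200 camera calls.

TASK

I want to wipe the scanner glass: first lift the clock off the scanner's lid and set it down gently, upright, on the desk. Then swing the lid up by its front edge to its balance point, a few degrees short of upright, where its weight stands over the hinge and it falls neither shut nor backwards, and finish there with the edge still pinched between the fingers, because the lid has no stay. Do not let the lid drop or go over backwards, do not tip the clock over, and leave the plant, mug and stapler where they are.

Things in the scene. Friction and masses are not known exactly. Their poses are not given: they have to be found in the camera images.
- scanner: off-white A4 flatbed scanner, fixed to the desk. Origin on the desk; x from its front (side with the finger recess) to the hinge side, y along its width, z up. Base 380 mm wide, x = -135 to +140 mm, 50 mm high. In the middle 200 mm of its front the base is cut back to x = -108 mm down to the desk (finger recess), so there the shut lid overhangs by 22 mm.
- lid: the scanner's lid, a slab 250 mm deep x 380 wide x 24 thick, 0.4 to 0.65 kg. Origin on the hinge axis at mid-width: x = +120, z = 52 mm in the scanner's frame. It fills x = -250 to 0, z = 0 to 24 mm of its own frame (underside in the plane of the hinge axis); axes parallel to the scanner's when shut, top then 76 mm above the desk.
- lid_edge (a point): middle of the lid's free front edge, at half its thickness (250 mm from the hinge axis, 12 mm above the lid's underside); 64 mm above the desk when shut
- lid_hinge (a joint): angle of the lid in rad: 0 shut, growing as the free edge swings up and back; stop at 1.9. The hinge turns easily, with no spring and no stay. The lid's weight stands straight over the hinge (balance point) at 1.475 rad, 84.5 degrees: below that it falls shut, above it falls back.
- clock: grey desk clock with a white face, a block 40 mm deep (x) x 85 mm wide (y) x 80 mm high, 0.14 to 0.26 kg, standing on the shut lid at the start. Origin: centre of its underside; the face looks to its -x, z up.
- plant: small plant in a concrete pot, pot 80 mm across and 75 mm high, leaves to about 140 mm high and 60 mm around its middle; bystander. Origin: centre of its underside.
- mug: white mug, 80 mm across and 90 mm high, handle towards its +y reaching about 35 mm beyond the wall; bystander. Origin: centre of its underside.
- stapler: dark stapler 140 mm long (along its x) x 36 mm wide x about 60 mm high; bystander. Origin: centre of its underside.

How it is judged:
By the outcome, as a careful person would: the job done as asked, in the order asked, and still so for the second after the job is handed in, while the arm keeps its last pose, push and grip.
It also fails if it takes over 64 s, if anything falls off the work surface, if the arm or the gripper's body presses on something with over 40 N, if the wrist force passes 120 N, or if a joint passes its speed limit or range.

## Working session

There is one attempt and no reset: what is moved stays moved. The work goes in short steps, Python scripts to look and compute and a tool call to move; the robot and the scene stay as the last step left them, time stands still between calls to the robot, and variables do not carry over. Pictures are saved under pics/ and viewed, about 8 in all and at most 12, crops included, and the job is handed in when it is done.

Besides the shell and the picture viewer there is one more tool, called after "Call:" as name([rows], argument=value, ...), one row to a line, values as JSON. jog_arm: Moves the arm, as the interface text tells. Its arguments: {"type":"object","properties":{"commands":{"type":"array","items":{"type":"array","items":{"type":"number"}}},"squeeze":{"type":"number"}},"required":["commands"]}

```bash
mkdir -p pics; cat > h.py <<'E'
from station import manip, snapshot, workorder, models
import numpy as np, cv2
def save(p,n): cv2.imwrite('pics/'+n, p['image'][:,:,::-1])
def proj(p,X):
    T=np.linalg.inv(p['extrinsics']); c=T[:3,:3]@np.array(X)+T[:3,3]; u=p['intrinsics']@c; return u[:2]/u[2]
def ray(p,uv,z):
    d=p['extrinsics'][:3,:3]@np.linalg.solve(p['intrinsics'],[*uv,1]); o=p['extrinsics'][:3,3]; return o+d*(z-o[2])/d[2]
E
python3 - <<'E'
from h import *
for c in ['scene','top']:
    p=snapshot(c); save(p,c+'0.png')
    print(c,p['extrinsics'][:3,3].round(2))
    for n in ['scanner','lid','lid_edge','clock','plant','mug','stapler']:
        for f in (models.pinpoint,models.find_in):
            print(n,f.__name__,[(np.round(r['centre'],3).tolist(),round(r['score'],2),np.round(proj(p,r['centre'])).tolist()) for r in f(p,n)[:2]])
print(manip.sense())
E
```

```text
scene [ 1.11 -0.53  0.81]
scanner call [([0.603, -0.06, -0.001], 0.8, [319.0, 290.0])]
scanner call [([0.67, -0.098, 0.076], 0.64, [328.0, 294.0])]
lid call [([0.632, 0.055, 0.054], 0.76, [366.0, 256.0])]
lid call [([0.646, -0.091, 0.079], 0.73, [323.0, 284.0])]
lid_edge call [([0.567, -0.18, 0.063], 0.68, [265.0, 290.0])]
lid_edge call [([0.65, -0.089, 0.076], 0.76, [325.0, 286.0])]
clock call [([0.5, -0.042, 0.074], 0.69, [296.0, 239.0])]
clock call [([0.523, -0.056, 0.141], 0.73, [296.0, 225.0])]
plant call [([0.454, 0.484, 0.0], 0.77, [420.0, 170.0])]
plant call [([0.467, 0.467, 0.078], 0.79, [424.0, 152.0])]
mug call [([0.662, -0.467, 0.002], 0.92, [171.0, 426.0])]
mug call [([0.65, -0.469, 0.055], 0.62, [159.0, 408.0])]
stapler call []
stapler call [([0.466, -0.488, 0.046], 0.89, [103.0, 348.0])]
top [0.45 0.02 1.53]
scanner call [([0.6, -0.059, -0.002], 0.66, [343.0, 240.0])]
scanner call [([0.604, -0.058, 0.074], 0.71, [344.0, 236.0])]
lid call [([0.636, 0.057, 0.056], 0.72, [304.0, 226.0]), ([0.567, -0.19, 0.071], 0.37, [390.0, 249.0])]
lid call [([0.604, -0.068, 0.078], 0.9
[... 526 characters left out ...]
[([0.45, -0.478, 0.048], 0.72, [490.0, 289.0])]
{'t': 1.5, 'q': array([ 1.11549150e+00,  5.27501376e-01,  1.43269531e+00,  1.62457106e-05,
        1.18136863e+00, -1.78517910e-01]), 'qd': array([-0.00105976,  0.00264062, -0.00192431, -0.00105073, -0.00101178,
       -0.00098257]), 'tau': array([ 5.56728846e-04, -4.42310250e+01, -1.78413963e+01, -1.62932138e-04,
        8.29928795e-04, -2.53700574e-05]), 'tcp_pos': array([0.17076497, 0.60120786, 0.25001105]), 'tool_rot': array([ 1.37955168e-01,  9.90438474e-01,  1.53292938e-05, -2.88106331e-06]), 'force': array([-0.53921466,  0.15934793,  0.25782762]), 'ft_torque': array([0.04894297, 0.00521089, 0.01557807]), 'finger_gap': 1.0020293663077746}
```

View pics/scene0.png

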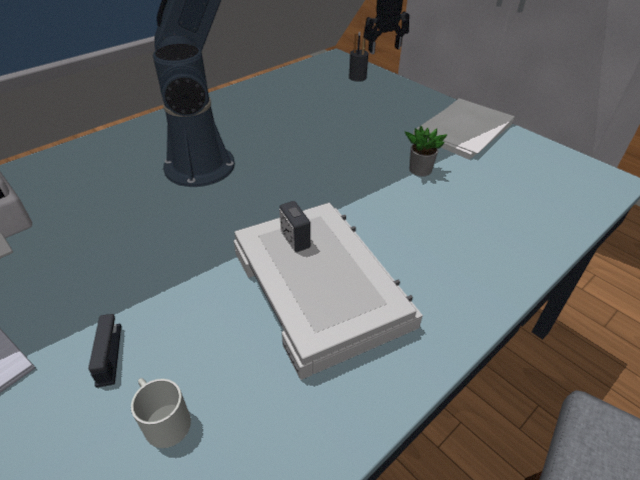

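View pics/top0.png

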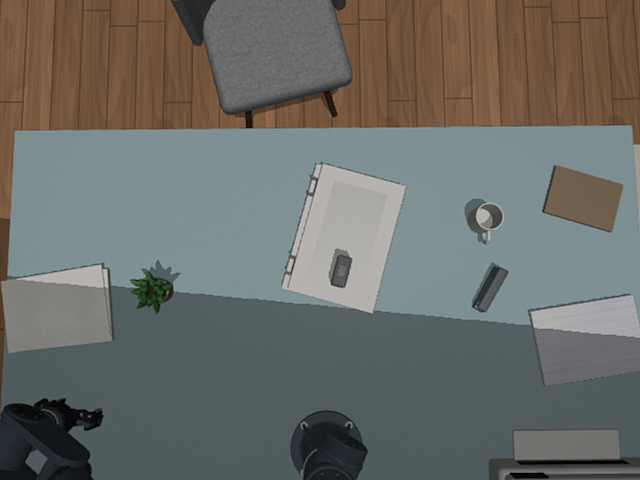

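```bash
python3 - <<'E'
from h import *
im=cv2.imread('pics/top0.png')
c=im[235:305,300:380]; cv2.imwrite('pics/c.png',cv2.resize(c,None,fx=7,fy=7,interpolation=cv2.INTER_CUBIC))
g=cv2.cvtColor(c,cv2.COLOR_BGR2GRAY)
m=(g<110).astype(np.uint8); n,l,s,ce=cv2.connectedComponentsWithStats(m)
for i in range(1,n):
    if s[i,4]>30: print(s[i], cv2.minAreaRect(np.argwhere(l==i)[:,::-1].astype(np.float32)))
E
```

```text
[ 30  19  22  34 488] ((40.75664138793945, 35.34956359863281), (15.94465160369873, 32.267940521240234), 14.620875358581543)
```

View pics/c.png

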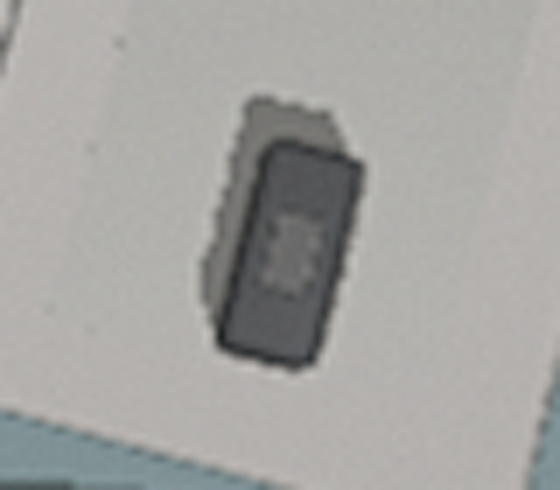

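```bash
python3 - <<'E'
from h import *
p=snapshot('top')
print(ray(p,(341.4,271.4),.156))
from itertools import product
for uv in [(265,145),(362,163),(310,368),(220,345)]: print(ray(p,(300+uv[0]/7-.4,235+uv[1]/7-.4),.156).round(4))
# lid top corners check
o=np.array([.6015,-.0595]);
for yaw in (73,74.5,76):
  a=np.radians(yaw);ex=np.array([np.cos(a),np.sin(a)]);ey=np.array([-ex[1],ex[0]])
  print(yaw,[proj(p,[*(o+sx*ex+sy*ey),.076]).round(1).tolist() for sx,sy in product((-.13,.12),(-.19,.19))])
g=p['image']; cv2.imwrite('pics/lid.png',cv2.resize(g[150:325,270:420,::-1],None,fx=4,fy=3.4,interpolation=cv2.INTER_CUBIC))
E
```

```text
[ 0.49981524 -0.04517295  0.156     ]
[ 0.5432 -0.0352  0.156 ]
[ 0.5359 -0.0723  0.156 ]
[ 0.4576 -0.0512  0.156 ]
[ 0.4667 -0.017   0.156 ]
73 [[406.3, 186.8], [370.2, 314.2], [323.2, 162.7], [285.2, 288.9]]
74.5 [[404.9, 185.2], [372.2, 313.5], [321.2, 163.3], [286.6, 290.5]]
76 [[403.5, 183.7], [374.2, 312.8], [319.3, 163.9], [288.0, 292.0]]
```

View pics/lid.png

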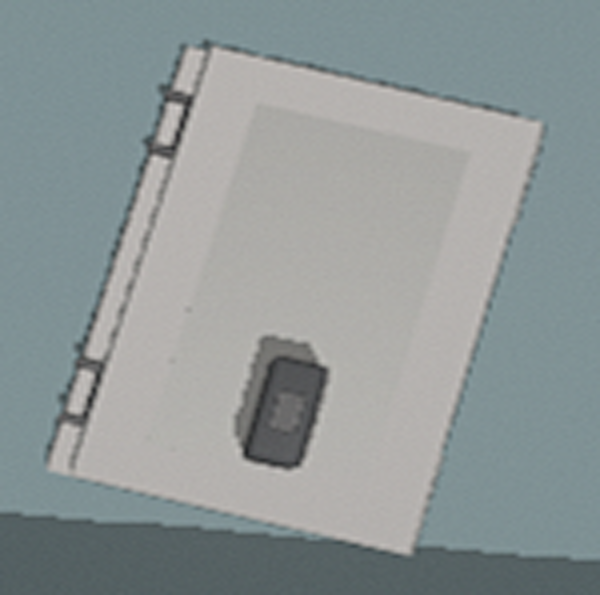

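Call:
jog_arm([
  [100,4,-4,0,0.02],
  [100,4,-4,0,0.02],
  [100,3,-4,0,0],
  [100,3,-4,0,0],
  [100,3,-4,0,0],
  [100,3,-4,0,0],
  [100,3,-4,0,0],
  [100,3,-4,0,0],
])

```text
t: 2.22
tcp_pos: [0.3809, 0.3409, 0.2509]
tool_rot: [0.108, 0.994, 0.005, 0.001]
force: [1.7, -0.4, 0.3]
finger_gap: 0.998
```

Call:
jog_arm([
  [100,1,-4,0,0],
  [100,1,-4,0,0],
  [100,1,-4,0,0],
  [100,1,-4,0,0],
  [100,1,-4,0,0],
  [100,1,-4,0,0],
  [100,1.5,-4,0,0],
  [100,1.5,-4,0,0],
])

```text
t: 2.88
tcp_pos: [0.4733, 0.0207, 0.2534]
tool_rot: [0.109, 0.994, 0.007, 0.006]
force: [0.3, 0.8, 0.1]
finger_gap: 1.001
```

Call:
jog_arm([
  [100,1.5,-3,0,0],
  [100,0,0,0,0],
])

```text
t: 3.05
tcp_pos: [0.4927, -0.018, 0.2545]
tool_rot: [0.112, 0.994, 0.005, 0.01]
force: [0.5, 0.7, -0.0]
finger_gap: 1.002
```

Call:
jog_arm([
  [100,0.7,-2.7,0,0],
  [100,0,0,0,0],
  [100,0,0,-3,0],
  [100,0,0,-3,0],
  [100,0,0,0,0],
])

```text
t: 3.47
tcp_pos: [0.5037, -0.0501, 0.1959]
tool_rot: [0.116, 0.993, 0.004, 0.015]
force: [-1.0, 0.6, -0.4]
finger_gap: 1.003
```

Call:
jog_arm([
  [100,-0.4,0.5,-2.5,0],
  [100,0,0,-2.5,0],
  [100,0,0,-2.5,0],
  [100,0,0,0,0],
])

```text
t: 3.8
tcp_pos: [0.5019, -0.0438, 0.1225]
tool_rot: [0.115, 0.993, 0.004, 0.018]
force: [-0.6, 0.9, -0.2]
finger_gap: 0.999
```

```bash
python3 - <<'E'
from h import *
s=manip.sense(); print(s['q'],s['tcp_pos'],s['tool_rot'],s['force'])
p=snapshot('scene'); cv2.imwrite('pics/s1.png',cv2.resize(p['image'][120:320,200:440,::-1],None,fx=3,fy=3))
E
```

```text
[-0.31751143  0.56112412  1.87236213  0.02373697  0.67417009 -1.67560742] [ 0.50188265 -0.0437577   0.12248291] [0.11522009 0.99316628 0.00384091 0.01817488] [-0.57669366  0.85940046 -0.1662864 ]
```

View pics/s1.png

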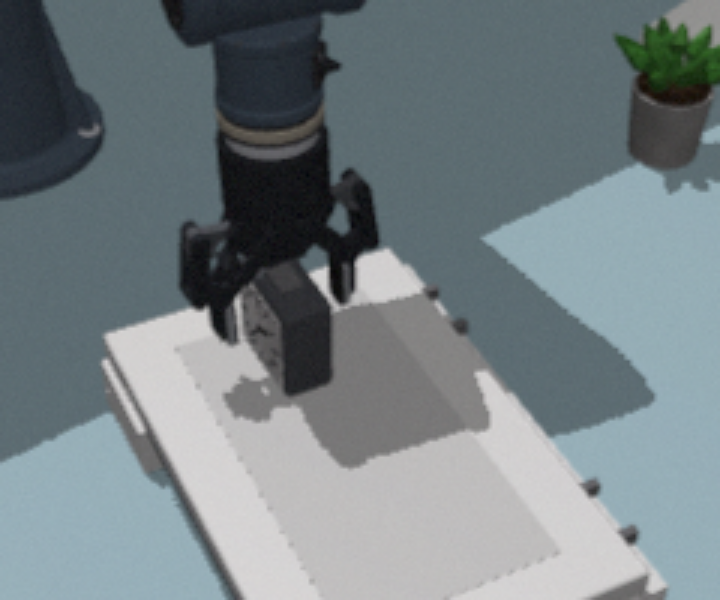

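Call:
jog_arm([
  [0,0,0,0,0],
  [0,0,0,0,0],
  [0,0,0,0,0],
  [0,0,0,0,0],
  [0,0,0,0,0],
  [0,0,0,0,0],
], squeeze=35)

```text
t: 4.35
tcp_pos: [0.5079, -0.0444, 0.1324]
tool_rot: [0.114, 0.993, 0.002, 0.027]
force: [0.2, 0.3, -2.2]
finger_gap: 0.469
```

Call:
jog_arm([
  [0,0,0,1,0],
  [0,0,0,2,0],
  [0,0,0,2,0],
  [0,0,0,0,0],
])

```text
t: 4.68
tcp_pos: [0.506, -0.044, 0.1831]
tool_rot: [0.114, 0.993, 0.003, 0.024]
force: [1.2, -1.3, -2.5]
finger_gap: 0.465
```

```bash
python3 - <<'E'
from h import *
s=manip.sense(); print(s['q'],s['tcp_pos'],s['tool_rot'],s['force'],s['finger_gap'])
E
```

```text
[-0.31541757  0.45529419  1.82390346  0.0204886   0.81607207 -1.6704433 ] [ 0.50599891 -0.04398889  0.18313598] [0.11444524 0.99313034 0.00268776 0.02423194] [ 1.22299665 -1.26878355 -2.46279965] 0.46546302275604795
```

Call:
jog_arm([
  [0,-1.4,3.5,0,0],
  [0,-1.4,4,0,0],
  [0,-1.4,4,0,0],
  [0,-1.4,4,0,0],
  [0,-1.4,4,0,0],
  [0,-1.4,4,0,0],
  [0,-1.4,4,0,0],
  [0,-1.4,3,0,0],
])

```text
t: 5.35
tcp_pos: [0.3966, 0.2557, 0.1805]
tool_rot: [0.124, 0.992, 0.001, 0.03]
force: [1.7, -0.5, -2.2]
finger_gap: 0.467
```

```bash
python3 - <<'E'
from h import *
s=manip.sense(); print(s['q'],s['tcp_pos'],s['tool_rot'],s['force'],s['finger_gap'])
p=snapshot('scene'); cv2.imwrite('pics/s2.png',cv2.resize(p['image'][80:300,230:450,::-1],None,fx=2.7,fy=2.7))
E
```

```text
[ 0.35068309  0.42144029  1.91044975 -0.03738366  0.75681229 -0.94548965] [0.39655767 0.25565903 0.18045706] [1.23688996e-01 9.91881126e-01 7.46701946e-04 2.95348205e-02] [ 1.70887554 -0.52874329 -2.1902246 ] 0.466756366723796
```

View pics/s2.png

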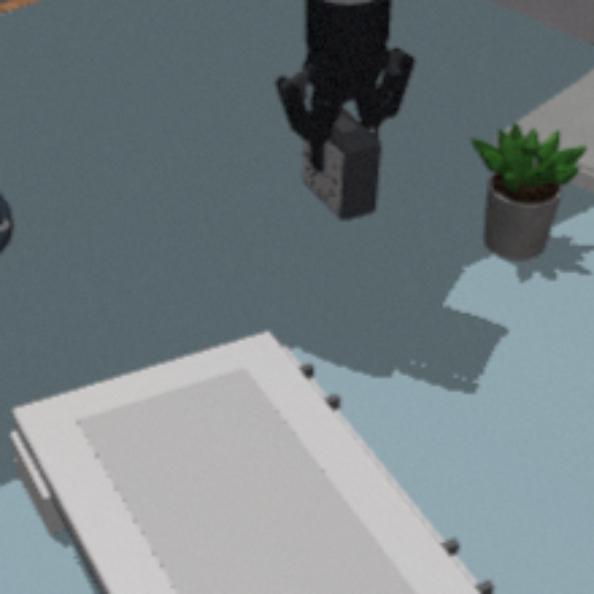

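Call:
jog_arm([
  [0,-0.5,1.5,-3,0],
  [0,-0.5,1,-3,0],
  [0,0,0,-3,0],
  [0,0,0,-1.5,0],
  [0,0,0,-0.5,0],
])

```text
t: 5.82
tcp_pos: [0.3807, 0.2908, 0.0662]
tool_rot: [0.116, 0.993, 0.004, 0.031]
force: [-0.7, -0.4, -2.4]
finger_gap: 0.469
```

Call:
jog_arm([
  [0,0,0,-0.5,0],
])

```text
t: 5.9
tcp_pos: [0.38, 0.2904, 0.0598]
tool_rot: [0.116, 0.993, 0.004, 0.03]
force: [-0.2, -0.7, -2.4]
finger_gap: 0.465
```

Call:
jog_arm([
  [0,0,0,-0.4,0],
])

```text
t: 5.98
tcp_pos: [0.3799, 0.2901, 0.0551]
tool_rot: [0.116, 0.993, 0.003, 0.03]
force: [0.5, -0.7, -2.5]
finger_gap: 0.467
```

Not yet in contact; small steps down.

Call:
jog_arm([
  [0,0,0,-0.3,0],
])

```text
t: 6.07
tcp_pos: [0.3803, 0.2903, 0.0537]
tool_rot: [0.117, 0.993, 0.004, 0.03]
force: [-6.8, 2.9, 42.1]
finger_gap: 0.465
```

Call:
jog_arm([
  [0,0,0,-0.3,0],
])

```text
t: 6.15
tcp_pos: [0.3803, 0.2903, 0.0536]
tool_rot: [0.118, 0.992, 0.005, 0.031]
force: [-7.2, 1.1, 34.6]
finger_gap: 0.464
```

Call:
jog_arm([
  [0,0,0,-0.2,0],
])

```text
t: 6.23
tcp_pos: [0.3804, 0.2901, 0.0538]
tool_rot: [0.119, 0.992, 0.005, 0.032]
force: [-2.2, 0.8, 1.0]
finger_gap: 0.467
```

Call:
jog_arm([
  [60,0,0,0,0],
  [100,0,0,0,0],
  [100,0,0,0,0],
  [100,0,0,2,0],
  [100,0,0,4,0],
  [100,0,0,4,0],
  [100,0,0,2,0],
])

```text
t: 6.82
tcp_pos: [0.3823, 0.2886, 0.1773]
tool_rot: [0.121, 0.992, 0.005, 0.031]
force: [0.4, -0.4, 0.8]
finger_gap: 1.003
```

```bash
python3 - <<'E'
from h import *
s=manip.sense(); print(s['q'],s['tcp_pos'],s['tool_rot'],s['force'],s['finger_gap'])
p=snapshot('scene'); cv2.imwrite('pics/s3.png',cv2.resize(p['image'][80:300,230:450,::-1],None,fx=2.7,fy=2.7))
p=snapshot('top')
for n in ('clock','plant'): print(n,[(r['centre'],r['score']) for r in models.pinpoint(p,n)[:2]])
E
```

```text
[ 0.42719225  0.43342381  1.90001243 -0.03566882  0.75033288 -0.87576569] [0.38227925 0.28855655 0.17728619] [0.12086831 0.99216853 0.00476948 0.03114005] [ 0.41269192 -0.40214744  0.75632524] 1.0029093236554811
clock [([0.3747, 0.2904, -0.0049], 0.59)]
plant [([0.4552, 0.4808, -0.002], 0.65)]
```

View pics/s3.png

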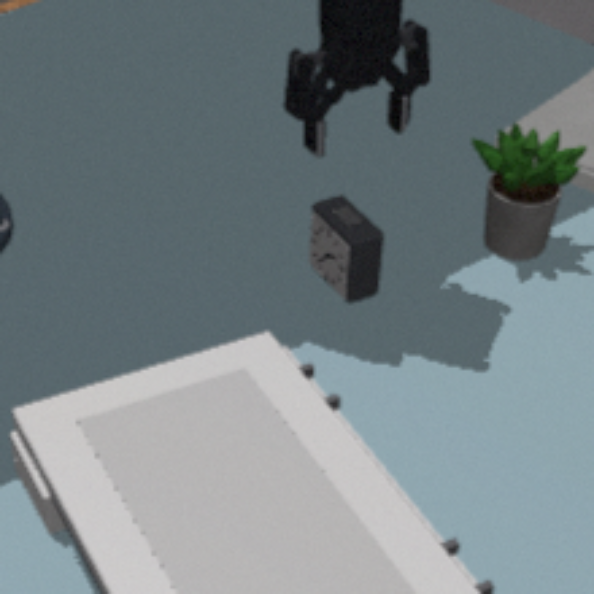

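```bash
cat > kin.py <<'E'
import numpy as np
from scipy.optimize import least_squares
D=np.array([[.5275,1.4327,1.1814,.625,.25],[.56112,1.87236,.67417,.50379,.12248],[.45529,1.8239,.81607,.50791,.18314],[.42144,1.91045,.75681,.47182,.18046],[.43342,1.90001,.75033,.47896,.17729]])
def fk(p,q2,q3,q5):
    h,L1,b,c,Lt=p; s=q2+q3; t=s+q5
    return np.array([L1*np.sin(q2)+b*np.sin(s)+c*np.cos(s)+Lt*np.sin(t), h+L1*np.cos(q2)+b*np.cos(s)-c*np.sin(s)+Lt*np.cos(t)])
f=least_squares(lambda p:np.r_[(fk(p,*D[:,:3].T)-D[:,3:].T).ravel(),(p-[.3,.45,.4,0,.3])*1e-3],[.3,.45,.4,0,.3])
P=f.x
def ik(r,z,tilt=0.06):
    g=least_squares(lambda q:np.r_[fk(P,*q)-[r,z],(q.sum()-(np.pi-tilt))],[.5,1.6,1.])
    return g.x,np.abs(g.fun).max()
if __name__=='__main__':
    print(P,np.abs(f.fun).max())
    for r,z in [(.375,.2),(.375,.07),(.9,.1),(.40,.07),(.42,.2),(.45,.27),(.48,.3),(.79,.07),(.80,.2),(.81,.3)]: print(r,z,ik(r,z))
E
python3 kin.py
```

```text
[0.30991833 0.60644941 0.3917366  0.11195133 0.33166567] 0.0012282147087249173
0.375 0.2 (array([0.27995534, 2.10492218, 0.69671513]), np.float64(4.6870275993704524e-09))
0.375 0.07 (array([0.60601653, 2.23345293, 0.2421232 ]), np.float64(1.942890293094024e-15))
0.9 0.1 (array([1.03061482, 0.74903711, 1.30194073]), np.float64(9.866865324781315e-09))
0.4 0.07 (array([0.60953329, 2.17278567, 0.29927369]), np.float64(7.574053273451398e-09))
0.42 0.2 (array([0.32938449, 2.00956749, 0.74264067]), np.float64(4.006427578584493e-09))
0.45 0.27 (array([0.25079187, 1.85605979, 0.97474099]), np.float64(4.6906922790412864e-14))
0.48 0.3 (array([0.25258883, 1.75141801, 1.07758581]), np.float64(3.752553823233029e-14))
0.79 0.07 (array([0.90562794, 1.15518635, 1.02077836]), np.float64(6.954903319922323e-11))
0.8 0.2 (array([0.78652725, 1.03939613, 1.25566927]), np.float64(1.6198153929281034e-13))
0.81 0.3 (array([0.72970025, 0.88977699, 1.46211541]), np.float64(1.4649725876836328e-11))
```

```bash
python3 - <<'E'
from h import *
p=snapshot('scene')
s=manip.sense(); from scipy.spatial.transform import Rotation as R
r=R.from_quat(s['tool_rot']).as_matrix(); t=s['tcp_pos']; print(t,r.round(3).tolist())
for d in (0,.006,.012,.019): print(d,[proj(p,t+r[:,2]*d+sg*r[:,1]*.05).round(1).tolist() for sg in (-1,0,1)])
cv2.imwrite('pics/f.png',cv2.resize(p['image'][90:150,320:400,::-1],None,fx=8,fy=8,interpolation=cv2.INTER_CUBIC))
E
```

```text
[0.38036185 0.28769141 0.17339607] [[-0.969, 0.24, 0.058], [0.24, 0.971, -0.001], [-0.056, 0.013, -0.998]]
0 [[344.7, 136.2], [361.0, 131.4], [377.0, 126.7]]
0.006 [[344.6, 138.3], [361.0, 133.4], [376.8, 128.8]]
0.012 [[344.6, 140.3], [360.9, 135.5], [376.7, 130.8]]
0.019 [[344.6, 142.7], [360.8, 137.9], [376.6, 133.2]]
```

View pics/f.png

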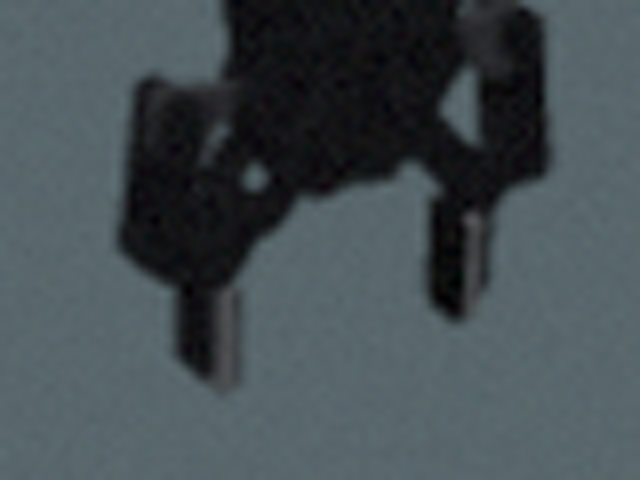

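Call:
jog_arm([
  [100,2.3,-3.2,0.5,-0.07],
  [100,2.3,-3.2,0.5,-0.07],
  [100,2.3,-3.2,0.5,-0.07],
  [100,2.3,-3.2,0,-0.07],
  [100,2.3,-3.2,0,-0.07],
  [100,2.3,-3.2,0,-0.07],
  [100,2.3,-3.2,0,-0.07],
  [100,2.3,-3.2,0,-0.07],
])

```text
t: 7.73
tcp_pos: [0.5557, 0.0254, 0.1734]
tool_rot: [0.395, 0.919, -0.008, 0.011]
force: [1.0, 1.1, 0.2]
finger_gap: 0.998
```

Call:
jog_arm([
  [100,2.3,-3.2,0,0],
  [100,2.3,-3.2,0,0],
  [100,2.3,-3.2,0,0],
  [100,2.3,-3.2,0,0],
  [100,2.3,-3.2,0,0],
  [100,2.3,-3.2,0,0],
  [100,0,0,0,0],
])

```text
t: 8.32
tcp_pos: [0.6947, -0.1846, 0.1524]
tool_rot: [0.401, 0.916, -0.01, -0.002]
force: [0.8, -0.9, 0.2]
finger_gap: 1.002
```

Call:
jog_arm([
  [100,3,-2.4,0,0.02],
  [100,2.8,-2.4,0,0],
  [100,0,0,-2,0],
  [100,0,0,-2,0],
  [100,0,0,0,0],
])

```text
t: 8.73
tcp_pos: [0.7408, -0.232, 0.0908]
tool_rot: [0.394, 0.919, -0.01, -0.017]
force: [-0.9, 1.0, -0.7]
finger_gap: 0.998
```

```bash
cat >> h.py <<'E'
O=np.array([.6015,-.0595]); ps=np.radians(74.3); ex=np.array([np.cos(ps),np.sin(ps)]); ou=np.array([ex[1],-ex[0]])
def st():
    from scipy.spatial.transform import Rotation as R
    s=manip.sense(); r=R.from_quat(s['tool_rot']).as_matrix(); d=s['tcp_pos'][:2]-O
    print('t',round(s['t'],2),'scan x,s',(1e3*(d@ex)).round(1),(1e3*(d@ou)).round(1),'z',(1e3*s['tcp_pos'][2]).round(1),'jaw yaw',np.degrees(np.arctan2(r[1,1],r[0,1])).round(1),'toolz',r[:2,2].round(3),'F',s['force'].round(1),'gap',s['finger_gap'].round(3))
E
python3 - <<'E'
from h import *
st(); p=snapshot('scene'); st()
cv2.imwrite('pics/g.png',cv2.resize(p['image'][220:400,220:440,::-1],None,fx=3.5,fy=3.3,interpolation=cv2.INTER_CUBIC))
E
```

```text
Traceback (most recent call last):
  File "h.py", line 12, in st
    print('t',round(s['t'],2),'scan x,s',(1e3*(d@ex)).round(1),(1e3*(d@ou)).round(1),'z',(1e3*s['tcp_pos'][2]).round(1),'jaw yaw',np.degrees(np.arctan2(r[1,1],r[0,1])).round(1),'toolz',r[:2,2].round(3),'F',s['force'].round(1),'gap',s['finger_gap'].round(3))
                                                                                                                                                                                                                                        ^^^^^^^^^^^^^^^^^^^^^
AttributeError: 'float' object has no attribute 'round'
```

```bash
sed -i "s/s\['finger_gap'\].round(3)/round(s['finger_gap'],3)/" h.py
python3 - <<'E'
from h import *
st(); p=snapshot('scene'); st()
cv2.imwrite('pics/g.png',cv2.resize(p['image'][220:400,220:440,::-1],None,fx=3.5,fy=3.3,interpolation=cv2.INTER_CUBIC))
E
```

```text
t 8.73 scan x,s -128.4 180.8 z 90.8 jaw yaw 43.6 toolz [-0.04  -0.005] F [-0.9  1.  -0.7] gap 0.998
t 8.78 scan x,s -128.1 180.6 z 91.8 jaw yaw 43.7 toolz [-0.04  -0.004] F [-1.2 -0.6 -0. ] gap 0.999
```

View pics/g.png

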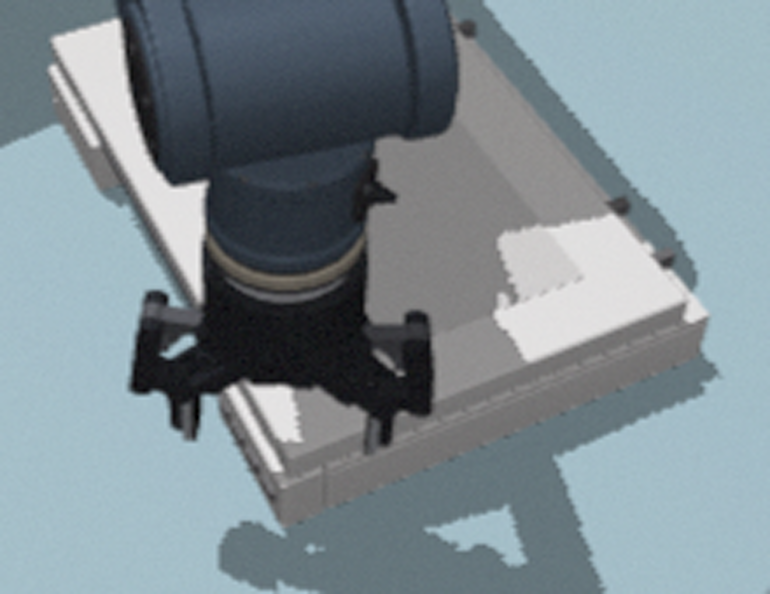

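Call:
jog_arm([
  [100,1.1,-0.1,0,0],
  [100,1.1,-0.1,0,0],
  [100,0.3,0,-0.6,0],
  [100,0.3,0,-0.6,0],
])

```text
t: 9.12
tcp_pos: [0.7668, -0.2318, 0.077]
tool_rot: [0.393, 0.919, -0.01, -0.021]
force: [-0.5, -0.2, 0.3]
finger_gap: 0.998
```

```bash
python3 -c "
from h import *
st()"
```

```text
t 9.12 scan x,s -121.2 205.8 z 77.0 jaw yaw 43.7 toolz [-0.047 -0.001] F [-0.5 -0.2  0.3] gap 0.998
```

Call:
jog_arm([
  [100,0,0.7,-0.6,0.01],
  [100,0,0.7,-0.6,0],
])

```text
t: 9.28
tcp_pos: [0.7667, -0.2179, 0.0641]
tool_rot: [0.389, 0.921, -0.01, -0.021]
force: [0.5, -0.9, -0.4]
finger_gap: 1.001
```

Call:
jog_arm([
  [100,0.1,0.3,0,0],
])

```text
t: 9.37
tcp_pos: [0.7661, -0.2127, 0.062]
tool_rot: [0.388, 0.921, -0.01, -0.023]
force: [-0.5, -0.0, 0.3]
finger_gap: 1.002
```

```bash
python3 -c "
from h import *
st()"
```

```text
t 9.37 scan x,s -103.0 199.9 z 62.0 jaw yaw 44.3 toolz [-0.051 -0.   ] F [-0.5 -0.   0.3] gap 1.002
```

Advance in small steps until the pad touches the lid's front.

Call:
jog_arm([
  [100,0.1,0.2,0.1,0],
])

```text
t: 9.45
tcp_pos: [0.7664, -0.2093, 0.0623]
tool_rot: [0.388, 0.921, -0.01, -0.024]
force: [-0.0, 0.2, 0.6]
finger_gap: 1.005
```

Call:
jog_arm([
  [100,0.1,0.15,0.1,0],
])

```text
t: 9.53
tcp_pos: [0.7667, -0.2074, 0.0631]
tool_rot: [0.387, 0.922, -0.011, -0.025]
force: [-1.9, -6.1, -2.9]
finger_gap: 0.998
```

Call:
jog_arm([
  [100,0.1,0.15,0.1,0],
])

```text
t: 9.62
tcp_pos: [0.7667, -0.2073, 0.0639]
tool_rot: [0.387, 0.922, -0.013, -0.025]
force: [-2.5, -6.7, -1.7]
finger_gap: 1.001
```

Call:
jog_arm([
  [100,0,0,-0.4,0],
])

```text
t: 9.7
tcp_pos: [0.767, -0.2081, 0.0613]
tool_rot: [0.387, 0.922, -0.014, -0.025]
force: [0.7, -0.4, -0.2]
finger_gap: 0.999
```

Call:
jog_arm([
  [100,0.1,0,-0.2,0],
])

```text
t: 9.78
tcp_pos: [0.7677, -0.2082, 0.0593]
tool_rot: [0.387, 0.922, -0.014, -0.025]
force: [-0.8, -0.7, -0.3]
finger_gap: 1.001
```

Call:
jog_arm([
  [100,0.1,0,-0.1,0],
])

```text
t: 9.87
tcp_pos: [0.7687, -0.2084, 0.0586]
tool_rot: [0.387, 0.922, -0.014, -0.025]
force: [-0.8, -0.8, 0.8]
finger_gap: 0.998
```

Call:
jog_arm([
  [100,0,0,-0.15,0],
])

```text
t: 9.95
tcp_pos: [0.7693, -0.2087, 0.0576]
tool_rot: [0.387, 0.922, -0.014, -0.024]
force: [-0.1, -1.8, -0.2]
finger_gap: 1.001
```

Call:
jog_arm([
  [100,0,0,-0.1,0],
])

```text
t: 10.03
tcp_pos: [0.7696, -0.2088, 0.0569]
tool_rot: [0.387, 0.922, -0.014, -0.024]
force: [-0.6, -0.2, 0.1]
finger_gap: 0.998
```

Call:
jog_arm([
  [100,0,0,-0.1,0],
])

```text
t: 10.12
tcp_pos: [0.7699, -0.2089, 0.0562]
tool_rot: [0.387, 0.922, -0.013, -0.023]
force: [-0.3, -2.5, 0.8]
finger_gap: 0.998
```

Call:
jog_arm([
  [100,-0.1,0,-0.12,0],
])

```text
t: 10.2
tcp_pos: [0.7694, -0.2089, 0.0552]
tool_rot: [0.387, 0.922, -0.013, -0.023]
force: [0.9, -1.0, 1.2]
finger_gap: 1.002
```

Call:
jog_arm([
  [100,-0.1,0.05,-0.1,0],
])

```text
t: 10.28
tcp_pos: [0.7687, -0.2085, 0.0543]
tool_rot: [0.387, 0.922, -0.013, -0.022]
force: [-0.5, -2.1, 1.4]
finger_gap: 1.001
```

Call:
jog_arm([
  [100,-0.1,0.05,-0.1,0],
])

```text
t: 10.37
tcp_pos: [0.7681, -0.2084, 0.0535]
tool_rot: [0.387, 0.922, -0.013, -0.021]
force: [1.6, -1.5, 3.2]
finger_gap: 1.004
```

Call:
jog_arm([
  [100,0,0.05,-0.1,0],
])

```text
t: 10.45
tcp_pos: [0.7683, -0.2084, 0.0534]
tool_rot: [0.387, 0.922, -0.014, -0.021]
force: [-1.8, -1.6, 6.5]
finger_gap: 1.002
```

Call:
jog_arm([
  [100,0,0.05,-0.1,0],
])

```text
t: 10.53
tcp_pos: [0.7683, -0.2084, 0.0535]
tool_rot: [0.387, 0.922, -0.014, -0.021]
force: [-2.5, -0.7, 4.7]
finger_gap: 0.998
```

Call:
jog_arm([
  [100,0,0.4,0,0],
])

```text
t: 10.62
tcp_pos: [0.7683, -0.2079, 0.0539]
tool_rot: [0.386, 0.922, -0.017, -0.019]
force: [-0.7, -14.6, -1.7]
finger_gap: 0.999
```

Call:
jog_arm([
  [100,0.1,0.4,0.5,0],
])

```text
t: 10.7
tcp_pos: [0.7684, -0.2078, 0.0578]
tool_rot: [0.386, 0.922, -0.021, -0.018]
force: [-3.0, -10.6, -2.1]
finger_gap: 1.005
```

```bash
python3 -c "
from h import *
st()"
```

```text
t 10.7 scan x,s -97.6 200.8 z 57.8 jaw yaw 44.6 toolz [-0.05  -0.024] F [ -3.  -10.6  -2.1] gap 1.005
```

Call:
jog_arm([
  [100,0.1,0.25,0.8,0],
  [100,0.1,0.25,0.8,0],
])

```text
t: 10.87
tcp_pos: [0.7685, -0.2069, 0.0713]
tool_rot: [0.386, 0.922, -0.024, -0.019]
force: [0.7, -5.0, -1.3]
finger_gap: 0.998
```

```bash
python3 - <<'E'
from h import *
st(); p=snapshot('scene'); st()
for n in ('lid_edge','lid'): print([(np.round(r['centre'],3),round(r['score'],2)) for r in models.pinpoint(p,n)[:2]])
cv2.imwrite('pics/l1.png',cv2.resize(p['image'][220:400,220:440,::-1],None,fx=3.5,fy=3.3,interpolation=cv2.INTER_CUBIC))
E
```

```text
t 10.87 scan x,s -96.7 200.7 z 71.3 jaw yaw 44.6 toolz [-0.053 -0.029] F [ 0.7 -5.  -1.3] gap 0.998
t 10.92 scan x,s -96.4 201.0 z 73.1 jaw yaw 44.6 toolz [-0.052 -0.029] F [-2.6 -4.5 -0.1] gap 0.999
[(array([ 0.566, -0.18 ,  0.08 ]), 0.61)]
[(array([0.632, 0.054, 0.056]), 0.91), (array([ 0.448, -0.479, -0.001]), 0.18)]
```

View pics/l1.png

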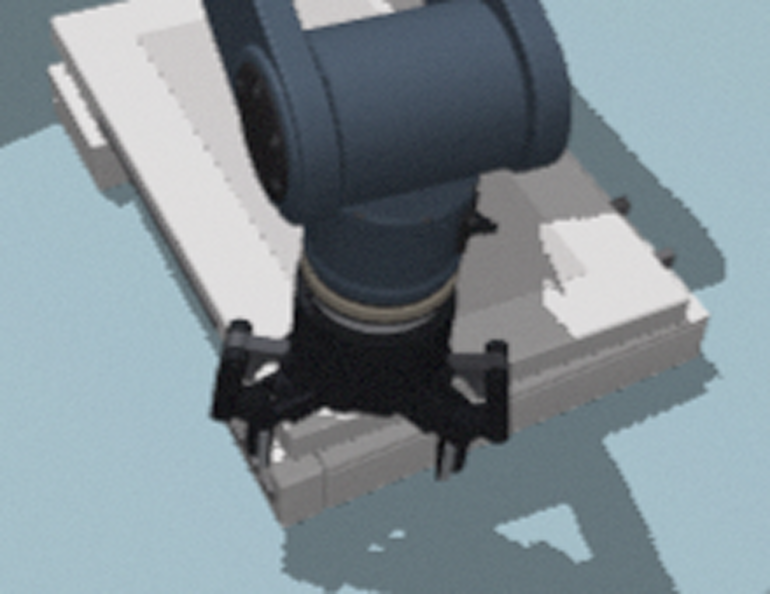

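Call:
jog_arm([
  [100,0.15,0.4,0.9,0],
  [100,0.15,0.45,0.9,0],
])

```text
t: 11.18
tcp_pos: [0.7688, -0.2047, 0.0862]
tool_rot: [0.385, 0.922, -0.029, -0.02]
force: [-0.8, -9.8, -0.2]
finger_gap: 1.0
```

```bash
cat >> h.py <<'E'
def lid():
    st(); s=manip.sense()
    p=snapshot('scene'); out=[]
    for n in ('lid_edge',):
        for r in models.pinpoint(p,n)[:2]:
            c=r['centre']; d=(np.array(c[:2])-O)@ex
            th=np.degrees(np.arctan2(c[2]-.052,.12-d)-np.arctan2(.012,.25))
            out.append((np.round(c,3).tolist(),round(r['score'],2),'theta',round(th,1),'rad',round(float(np.hypot(c[2]-.052,.12-d)),3)))
    print(out); return p
E
python3 -c "
from h import *
lid(); st()"
```

```text
t 11.18 scan x,s -94.5 200.4 z 86.2 jaw yaw 44.7 toolz [-0.059 -0.038] F [-0.8 -9.8 -0.2] gap 1.0
[([0.57, -0.178, 0.1], 0.82, 'theta', np.float64(8.4), 'rad', 0.248)]
t 11.28 scan x,s -94.2 200.5 z 87.6 jaw yaw 44.7 toolz [-0.058 -0.039] F [-3.  -9.5 -1. ] gap 1.001
```

Call:
jog_arm([
  [100,0.15,0.4,1.0,0],
  [100,0.15,0.45,1.0,0],
  [100,0.15,0.5,1.0,0],
])

```text
t: 11.53
tcp_pos: [0.7699, -0.1993, 0.1131]
tool_rot: [0.386, 0.922, -0.035, -0.021]
force: [-0.9, -7.2, 0.2]
finger_gap: 0.998
```

```bash
python3 -c "
from h import *
lid(); st()"
```

```text
t 11.53 scan x,s -89.0 200.0 z 113.1 jaw yaw 44.6 toolz [-0.065 -0.049] F [-0.9 -7.2  0.2] gap 0.998
[([0.569, -0.175, 0.124], 0.79, 'theta', np.float64(13.9), 'rad', 0.251)]
t 11.63 scan x,s -88.4 200.2 z 115.2 jaw yaw 44.6 toolz [-0.065 -0.05 ] F [-2.1 -7.1 -0.3] gap 0.998
```

Call:
jog_arm([
  [100,0.2,0.5,1.2,0],
  [100,0.2,0.55,1.2,0],
  [100,0.2,0.6,1.2,0],
])

```text
t: 11.88
tcp_pos: [0.7724, -0.1885, 0.1464]
tool_rot: [0.386, 0.921, -0.04, -0.023]
force: [-0.8, -4.2, -0.7]
finger_gap: 1.0
```

```bash
python3 -c "
from h import *
lid(); st()"
```

```text
t 11.88 scan x,s -78.0 199.4 z 146.4 jaw yaw 44.5 toolz [-0.074 -0.056] F [-0.8 -4.2 -0.7] gap 1.0
[([0.572, -0.162, 0.156], 0.92, 'theta', np.float64(22.0), 'rad', 0.25)]
t 11.98 scan x,s -76.7 200.2 z 149.1 jaw yaw 44.6 toolz [-0.071 -0.057] F [-1.9 -5.7  1. ] gap 0.999
```

Call:
jog_arm([
  [100,0.25,0.65,1.2,0],
  [100,0.25,0.75,1.2,0],
  [100,0.3,0.85,1.2,0],
])

```text
t: 12.23
tcp_pos: [0.7772, -0.1718, 0.1801]
tool_rot: [0.387, 0.921, -0.045, -0.025]
force: [-1.7, -7.1, 1.0]
finger_gap: 1.001
```

```bash
python3 -c "
from h import *
lid(); st()"
```

```text
t 12.23 scan x,s -60.6 199.6 z 180.1 jaw yaw 44.4 toolz [-0.082 -0.064] F [-1.7 -7.1  1. ] gap 1.001
[([0.577, -0.142, 0.19], 0.92, 'theta', np.float64(31.2), 'rad', 0.248)]
t 12.33 scan x,s -58.9 200.0 z 182.9 jaw yaw 44.5 toolz [-0.079 -0.064] F [-2.9 -5.2  1.8] gap 1.004
```

Call:
jog_arm([
  [100,-0.1,1.0,0.7,0.1],
  [100,-0.1,1.0,0.7,0.1],
])

```text
t: 12.5
tcp_pos: [0.7743, -0.1559, 0.1945]
tool_rot: [0.291, 0.955, -0.051, -0.021]
force: [-1.9, -6.7, 2.1]
finger_gap: 0.998
```

```bash
python3 -c "
from h import *
lid(); st()"
```

```text
t 12.5 scan x,s -46.0 192.4 z 194.5 jaw yaw 56.2 toolz [-0.069 -0.086] F [-1.9 -6.7  2.1] gap 0.998
[([0.582, -0.135, 0.203], 0.58, 'theta', np.float64(34.5), 'rad', 0.249), ([0.603, -0.064, 0.002], 0.17, 'theta', np.float64(-24.7), 'rad', 0.133)]
t 12.6 scan x,s -44.9 192.4 z 196.1 jaw yaw 56.1 toolz [-0.067 -0.086] F [-1.3 -6.   3. ] gap 0.999
```

Call:
jog_arm([
  [100,-0.1,1.0,0.8,0.11],
  [100,-0.1,1.0,0.8,0.11],
  [100,-0.1,1.0,0.8,0.1],
])

```text
t: 12.85
tcp_pos: [0.7676, -0.1317, 0.2166]
tool_rot: [0.132, 0.989, -0.059, -0.015]
force: [-3.4, -6.5, 4.2]
finger_gap: 0.998
```

```bash
python3 -c "
from h import *
lid(); st()"
```

```text
t 12.85 scan x,s -24.5 179.4 z 216.6 jaw yaw 74.9 toolz [-0.046 -0.113] F [-3.4 -6.5  4.2] gap 0.998
[([0.585, -0.116, 0.221], 0.82, 'theta', np.float64(40.6), 'rad', 0.246)]
t 12.95 scan x,s -22.5 179.6 z 219.1 jaw yaw 74.8 toolz [-0.043 -0.112] F [-2.7 -4.6  3.1] gap 0.998
```

Call:
jog_arm([
  [100,0.3,1.15,1.15,0],
  [100,0.3,1.25,1.0,0],
  [100,0.35,1.3,0.95,0],
])

```text
t: 13.2
tcp_pos: [0.7763, -0.0989, 0.2487]
tool_rot: [0.135, 0.989, -0.063, -0.015]
force: [-0.9, -4.4, 4.3]
finger_gap: 1.002
```

```bash
python3 -c "
from h import *
lid(); st()"
```

```text
t 13.2 scan x,s 9.3 179.0 z 248.7 jaw yaw 74.5 toolz [-0.046 -0.12 ] F [-0.9 -4.4  4.3] gap 1.002
[([0.595, -0.089, 0.254], 0.74, 'theta', np.float64(50.7), 'rad', 0.252)]
t 13.3 scan x,s 12.5 178.9 z 251.0 jaw yaw 74.7 toolz [-0.043 -0.119] F [-2.2 -4.3  4.4] gap 1.003
```

Call:
jog_arm([
  [100,0.4,1.45,1.0,0],
  [100,0.4,1.5,0.9,0],
])

```text
t: 13.47
tcp_pos: [0.7844, -0.0693, 0.2693]
tool_rot: [0.135, 0.989, -0.064, -0.014]
force: [1.2, -2.7, 3.4]
finger_gap: 0.996
```

```bash
cat >> h.py <<'E'
def tip():
    from scipy.spatial.transform import Rotation as R
    s=manip.sense(); r=R.from_quat(s['tool_rot']).as_matrix(); half=.0425*min(1,s['finger_gap']); fw=.0035+.013*(1-s['finger_gap'])
    for nm,sg in (('A',-1),('B',1)):
        q=s['tcp_pos']+r[:,1]*half*sg+r[:,2]*fw; d=q[:2]-O
        x,z=d@ex,q[2]; X,Z=x-.12,z-.052
        print(nm,'tip x,z',round(1e3*x,1),round(1e3*z,1),'radius',round(1e3*np.hypot(X,Z),1),'ang',round(np.degrees(np.arctan2(Z,-X)),1))
E
python3 -c "
from h import *
lid(); st(); tip()"
```

```text
t 13.47 scan x,s 40.0 178.7 z 269.3 jaw yaw 74.4 toolz [-0.046 -0.122] F [ 1.2 -2.7  3.4] gap 0.996
[([0.599, -0.056, 0.272], 0.87, 'theta', np.float64(59.2), 'rad', 0.249)]
t 13.57 scan x,s 42.9 178.7 z 270.8 jaw yaw 74.6 toolz [-0.043 -0.122] F [-0.9 -3.2  4. ] gap 1.0
A tip x,z 0.3 272.8 radius 251.2 ang 61.5
B tip x,z 84.6 261.8 radius 212.8 ang 80.4
```

Call:
jog_arm([
  [100,0.4,1.5,0.75,0],
  [100,0.4,1.55,0.65,0],
])

```text
t: 13.73
tcp_pos: [0.7929, -0.038, 0.2847]
tool_rot: [0.135, 0.989, -0.065, -0.014]
force: [1.8, -2.1, 2.9]
finger_gap: 0.999
```

```bash
python3 -c "
from h import *
lid(); st(); tip()"
```

```text
t 13.73 scan x,s 72.5 178.5 z 284.7 jaw yaw 74.5 toolz [-0.044 -0.125] F [ 1.8 -2.1  2.9] gap 0.999
[([0.614, -0.023, 0.285], 0.8, 'theta', np.float64(67.9), 'rad', 0.247)]
t 13.83 scan x,s 75.4 178.4 z 285.8 jaw yaw 74.7 toolz [-0.042 -0.124] F [-0.5 -2.1  5.3] gap 1.002
A tip x,z 32.8 287.9 radius 251.5 ang 69.7
B tip x,z 117.1 276.7 radius 224.8 ang 89.3
```

Call:
jog_arm([
  [100,0.35,1.3,0.4,0],
  [100,0.3,1.1,0.25,0],
  [100,0.2,0.8,0.1,0],
])

```text
t: 14.08
tcp_pos: [0.8031, -0.0017, 0.2959]
tool_rot: [0.133, 0.989, -0.066, -0.011]
force: [-0.1, -2.0, 5.2]
finger_gap: 0.999
```

```bash
python3 -c "
from h import *
lid(); st(); tip()"
```

```text
t 14.08 scan x,s 110.2 178.4 z 295.9 jaw yaw 74.6 toolz [-0.039 -0.127] F [-0.1 -2.   5.2] gap 0.999
[([0.621, 0.012, 0.297], 0.85, 'theta', np.float64(76.7), 'rad', 0.249)]
t 14.18 scan x,s 112.0 178.3 z 296.4 jaw yaw 74.8 toolz [-0.038 -0.126] F [-0.5 -0.6  6.1] gap 1.003
A tip x,z 69.5 298.5 radius 251.7 ang 78.4
B tip x,z 153.7 287.4 radius 237.8 ang 98.2
```

Call:
jog_arm([
  [90,-0.1,-0.33,0.1,0],
  [80,-0.1,-0.33,0.1,0],
])

```text
t: 14.35
tcp_pos: [0.8024, -0.0042, 0.3042]
tool_rot: [0.131, 0.989, -0.067, -0.007]
force: [-1.2, -1.2, 1.4]
finger_gap: 0.801
```

```bash
python3 -c "
from h import *
lid(); st(); tip()"
```

```text
t 14.35 scan x,s 107.6 178.4 z 304.2 jaw yaw 74.9 toolz [-0.032 -0.13 ] F [-1.2 -1.2  1.4] gap 0.801
[([0.625, 0.016, 0.298], 0.66, 'theta', np.float64(77.9), 'rad', 0.25)]
t 14.45 scan x,s 107.2 178.6 z 303.8 jaw yaw 74.8 toolz [-0.032 -0.13 ] F [-1.1 -2.1  9.3] gap 0.8
A tip x,z 72.7 302.3 radius 254.7 ang 79.3
B tip x,z 140.1 293.2 radius 242.1 ang 94.8
```

Call:
jog_arm([
  [70,-0.1,-0.33,0.1,0],
  [60,-0.1,-0.33,0.1,0],
])

```text
t: 14.62
tcp_pos: [0.8011, -0.0092, 0.3099]
tool_rot: [0.131, 0.989, -0.067, -0.005]
force: [-0.2, -0.5, 1.1]
finger_gap: 0.602
```

```bash
python3 -c "
from h import *
lid(); st(); tip()"
```

```text
t 14.62 scan x,s 102.4 178.5 z 309.9 jaw yaw 74.9 toolz [-0.027 -0.131] F [-0.2 -0.5  1.1] gap 0.602
[([0.624, 0.018, 0.296], 0.97, 'theta', np.float64(78.0), 'rad', 0.247)]
t 14.72 scan x,s 102.1 178.6 z 309.6 jaw yaw 74.9 toolz [-0.028 -0.131] F [-1.3 -1.6  8.2] gap 0.601
A tip x,z 75.6 304.4 radius 256.3 ang 80.0
B tip x,z 126.3 297.6 radius 245.7 ang 91.5
```

Call:
jog_arm([
  [50,-0.1,-0.33,0.1,0],
  [42,-0.08,-0.25,0.05,0],
])

```text
t: 14.88
tcp_pos: [0.7998, -0.0136, 0.3137]
tool_rot: [0.131, 0.989, -0.067, -0.004]
force: [-0.7, -0.4, 0.8]
finger_gap: 0.418
```

```bash
python3 - <<'E'
from h import *
p=lid(); st(); tip()
cv2.imwrite('pics/m.png',cv2.resize(p['image'][120:330,240:460,::-1],None,fx=3.5,fy=2.85*1.0,interpolation=cv2.INTER_CUBIC))
E
```

```text
t 14.88 scan x,s 97.8 178.5 z 313.7 jaw yaw 74.9 toolz [-0.024 -0.132] F [-0.7 -0.4  0.8] gap 0.418
[([0.625, 0.019, 0.299], 0.89, 'theta', np.float64(78.5), 'rad', 0.25)]
t 14.98 scan x,s 97.7 178.5 z 313.4 jaw yaw 74.9 toolz [-0.025 -0.132] F [-1.3 -2.3  6.8] gap 0.418
A tip x,z 78.6 304.8 radius 256.2 ang 80.7
B tip x,z 113.8 300.1 radius 248.2 ang 88.6
```

View pics/m.png

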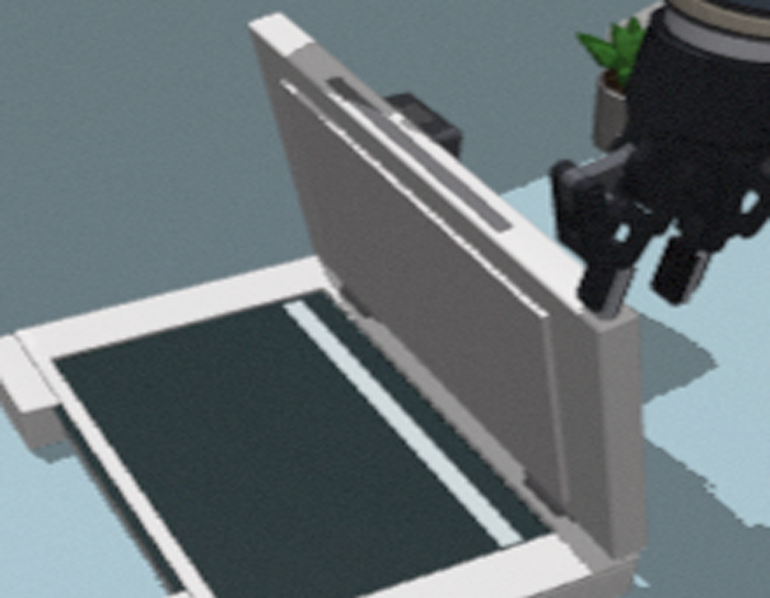

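Call:
jog_arm([
  [42,0.2,0.75,0.1,0],
  [42,0.2,0.75,0.0,0],
])

```text
t: 15.15
tcp_pos: [0.804, 0.0008, 0.3155]
tool_rot: [0.132, 0.989, -0.067, -0.003]
force: [-1.4, -0.0, 8.5]
finger_gap: 0.42
```

```bash
python3 - <<'E'
from h import *
p=lid(); st(); tip()
E
```

```text
t 15.15 scan x,s 112.9 178.6 z 315.5 jaw yaw 74.8 toolz [-0.024 -0.132] F [-1.4 -0.   8.5] gap 0.42
[([0.629, 0.032, 0.302], 0.95, 'theta', np.float64(81.7), 'rad', 0.251)]
t 15.25 scan x,s 114.6 178.5 z 315.8 jaw yaw 74.9 toolz [-0.023 -0.131] F [-0.6 -0.5  6.9] gap 0.419
A tip x,z 95.4 307.2 radius 256.4 ang 84.5
B tip x,z 130.8 302.5 radius 250.7 ang 92.5
```

Call:
jog_arm([
  [42,0.25,0.9,0.0,0],
  [42,-0.4,-1.45,0.4,0],
  [42,0,0,-1.8,0],
])

```text
t: 15.5
tcp_pos: [0.805, 0.0015, 0.3055]
tool_rot: [0.129, 0.99, -0.065, 0.001]
force: [0.2, -1.4, 1.5]
finger_gap: 0.421
```

```bash
python3 - <<'E'
from h import *
st(); tip(); p=lid(); st()
E
```

```text
t 15.5 scan x,s 113.8 179.4 z 305.5 jaw yaw 75.1 toolz [-0.014 -0.129] F [ 0.2 -1.4  1.5] gap 0.421
A tip x,z 94.6 296.8 radius 246.1 ang 84.1
B tip x,z 130.1 292.3 radius 240.5 ang 92.4
t 15.5 scan x,s 113.8 179.4 z 305.5 jaw yaw 75.1 toolz [-0.014 -0.129] F [ 0.2 -1.4  1.5] gap 0.421
[([0.633, 0.047, 0.3], 0.7, 'theta', np.float64(85.1), 'rad', 0.248)]
t 15.6 scan x,s 116.1 175.0 z 295.6 jaw yaw 75.3 toolz [-0.031 -0.123] F [-2.1  0.4 -0.9] gap 0.42
```

Call:
jog_arm([
  [36,-0.05,-0.2,0.1,0],
  [30,-0.05,-0.2,0.1,0],
], squeeze=25)

```text
t: 15.77
tcp_pos: [0.7997, 0.0037, 0.2942]
tool_rot: [0.126, 0.99, -0.061, -0.01]
force: [1.8, 2.6, 0.5]
finger_gap: 0.323
```

```bash
python3 - <<'E'
from h import *
tip(); p=lid(); st()
E
```

```text
A tip x,z 99.4 283.7 radius 232.6 ang 84.9
B tip x,z 126.6 280.3 radius 228.4 ang 91.7
t 15.77 scan x,s 114.5 173.7 z 294.2 jaw yaw 75.5 toolz [-0.036 -0.118] F [1.8 2.6 0.5] gap 0.323
[([0.632, 0.052, 0.302], 0.93, 'theta', np.float64(86.2), 'rad', 0.25)]
t 15.87 scan x,s 114.3 173.7 z 294.2 jaw yaw 75.4 toolz [-0.036 -0.118] F [ 1.2  2.6 -2.8] gap 0.328
```

Call:
jog_arm([
  [0,-0.05,-0.2,0,0],
  [0,-0.05,-0.2,0,0],
  [0,-0.05,-0.2,0,0],
], squeeze=25)

```text
t: 16.12
tcp_pos: [0.7988, 0.0006, 0.2941]
tool_rot: [0.126, 0.99, -0.057, -0.01]
force: [1.0, 2.9, -1.7]
finger_gap: 0.328
```

```bash
python3 - <<'E'
from h import *
tip(); p=lid(); st()
E
```

```text
A tip x,z 96.0 283.6 radius 232.8 ang 84.1
B tip x,z 123.6 280.3 radius 228.4 ang 90.9
t 16.12 scan x,s 111.2 173.7 z 294.1 jaw yaw 75.5 toolz [-0.034 -0.111] F [ 1.   2.9 -1.7] gap 0.328
[([0.636, 0.049, 0.303], 0.88, 'theta', np.float64(85.8), 'rad', 0.251)]
t 16.22 scan x,s 110.8 173.7 z 294.1 jaw yaw 75.5 toolz [-0.034 -0.112] F [ 0.9  2.8 -0.5] gap 0.323
```

```bash
python3 - <<'E'
from h import *
for c in ['scene','top']*3:
    p=snapshot(c)
    for n in ('lid_edge','lid'):
        for r in models.pinpoint(p,n)[:1]:
            q=np.array(r['centre']); d=q[:2]-O
            print(c,n,round(r['score'],2),'x',(1e3*(d@ex)).round(1),'s',(1e3*(d@ou)).round(1),'z',(1e3*q[2]).round(1))
st()
p=snapshot('scene')
# predicted lid corners in image for several theta
for th in (82,83.5,85,86.5,88):
    a=np.radians(th); f=lambda X,Z,s: proj(p,[*(O+(.12-X*np.cos(a)+Z*np.sin(a))*ex+s*ou),.052+X*np.sin(a)+Z*np.cos(a)]).round(1).tolist()
    print(th,'near lower',f(.25,0,-.19),'near upper',f(.25,.024,-.19),'far lower',f(.25,0,.19),'far upper',f(.25,.024,.19))
cv2.imwrite('pics/n.png',cv2.resize(p['image'][100:250,290:450,::-1],None,fx=5,fy=4,interpolation=cv2.INTER_CUBIC))
E
```

```text
scene lid_edge 0.64 x 111.4 s -1.0 z 302.5
scene lid 0.85 x 120.4 s -0.9 z 55.4
scene lid_edge 0.94 x 109.7 s 1.9 z 302.0
scene lid 0.94 x 120.8 s -2.4 z 52.0
scene lid_edge 0.87 x 109.2 s 2.0 z 302.2
scene lid 0.88 x 119.8 s 0.1 z 53.2
t 17.12 scan x,s 110.5 173.7 z 294.1 jaw yaw 75.5 toolz [-0.034 -0.113] F [ 1.9  4.2 -1.4] gap 0.329
82 near lower [316.3, 124.2] near upper [326.2, 120.5] far lower [419.6, 231.0] far upper [431.9, 225.2]
83.5 near lower [319.0, 123.2] near upper [328.9, 119.7] far lower [423.0, 229.4] far upper [435.1, 223.9]
85 near lower [321.7, 122.3] near upper [331.6, 119.1] far lower [426.3, 227.9] far upper [438.4, 222.8]
86.5 near lower [324.4, 121.5] near upper [334.2, 118.5] far lower [429.6, 226.6] far upper [441.6, 221.7]
88 near lower [327.1, 120.7] near upper [336.9, 118.0] far lower [432.9, 225.2] far upper [444.7, 220.7]
```

View pics/n.png

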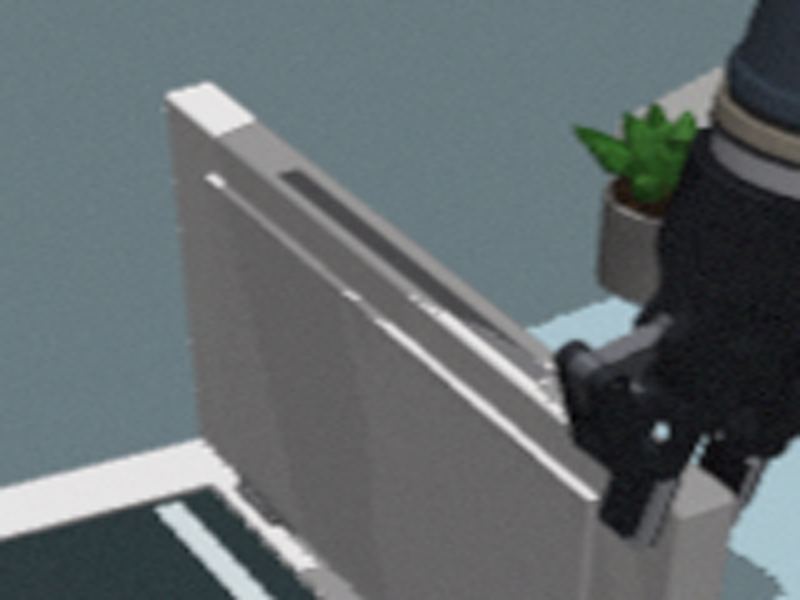

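Call:
jog_arm([
  [0,-0.05,-0.2,0,0],
  [0,-0.05,-0.2,0,0],
], squeeze=30)

```text
t: 17.33
tcp_pos: [0.7978, -0.0029, 0.294]
tool_rot: [0.126, 0.99, -0.057, -0.01]
force: [1.4, 6.5, -1.5]
finger_gap: 0.324
```

```bash
python3 - <<'E'
from h import *
st()
for c in ['scene']*4: p=lid()
for n in ('mug','clock','plant','stapler'): print(n,[(np.round(r['centre'],3).tolist(),round(r['score'],2)) for r in models.pinpoint(p,n)[:1]])
p=snapshot('top')
for n in ('mug','clock','plant','stapler'): print(n,[(np.round(r['centre'],3).tolist(),round(r['score'],2)) for r in models.pinpoint(p,n)[:1]])
st()
E
```

```text
t 17.33 scan x,s 107.6 173.7 z 294.0 jaw yaw 75.5 toolz [-0.034 -0.111] F [ 1.4  6.5 -1.5] gap 0.324
t 17.33 scan x,s 107.6 173.7 z 294.0 jaw yaw 75.5 toolz [-0.034 -0.111] F [ 1.4  6.5 -1.5] gap 0.324
[([0.631, 0.043, 0.304], 0.58, 'theta', np.float64(84.2), 'rad', 0.252)]
t 17.43 scan x,s 107.5 173.7 z 294.0 jaw yaw 75.5 toolz [-0.034 -0.11 ] F [ 1.   4.9 -1.4] gap 0.328
[([0.633, 0.044, 0.302], 0.89, 'theta', np.float64(84.6), 'rad', 0.251)]
t 17.53 scan x,s 107.6 173.7 z 294.0 jaw yaw 75.5 toolz [-0.033 -0.11 ] F [ 1.7  6.2 -1.3] gap 0.328
[([0.632, 0.046, 0.302], 0.8, 'theta', np.float64(85.0), 'rad', 0.25)]
t 17.63 scan x,s 107.6 173.7 z 293.9 jaw yaw 75.5 toolz [-0.034 -0.11 ] F [ 1.9  4.8 -1.7] gap 0.326
[([0.632, 0.043, 0.301], 0.91, 'theta', np.float64(84.4), 'rad', 0.249)]
mug [([0.66, -0.467, -0.003], 0.98)]
clock []
plant [([0.452, 0.484, 0.001], 0.58)]
stapler [([0.601, -0.062, -0.002], 0.71)]
mug [([0.653, -0.471, -0.002], 0.79)]
clock []
plant [([0.454, 0.481, -0.0], 0.79)]
stapler [([0.453, -0.482, -0.001], 0.63)]
t 18.18 scan x,s 107.6 173.7 z 293.9 jaw yaw 75.5 toolz [-0.034 -0.11 ] F [ 1.9  4.7 -2.7] gap 0.326
```

```bash
python3 -c "
from h import *
print(workorder.sign_off()); st()"
```

```text
the job is handed in; nothing more can be done
None
the job is handed in; nothing more can be done
```

The clock is on the desk and the lid is held at its balance point with its edge pinched between the fingers; the job was handed in at about 18 s.

**Clock:** I lifted it off the lid and set it down upright at about (0.38, 0.29). The picture taken just after showed it standing. At touchdown the force briefly reached 42 N, through the fingers onto the clock, so that part was less gentle than I wanted. The final network check did not find the clock, because the raised lid probably hides it. I last saw it, partly hidden behind the lid, when the lid stood at about 78°.

**Lid:** The tool can only point straight down, so I could not pinch the shut lid. I pushed the front edge up with one finger near the lid's far end and swung the other finger round behind. I then let go of the edge for a fraction of a second near balance, dropped the fingers to either side of it, and closed at 30 N. During that last step the estimated angle reached about 86°, slightly past balance, with the rear finger behind it.

**Last checks:**
- **Lid angle:** four readings of 84.2 to 85.0°, averaging 84.5°, which matches the target. Each reading is good to about 1°.
- **Hold:** the arm's position and the finger opening were steady over the last 0.8 s. The opening is about 27.6 mm on the 24 mm slab, because the gripper sits roughly 12° off the lid's plane, so the pinch is slightly diagonal.
- **Bystanders:** the plant, mug and stapler were found where they started, within the networks' error of a few millimetres. One camera view placed the stapler on the scanner, which I took as a false detection because the top view had it in its original place.

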